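Close up a trailer hub: outer taper bearing and collar

TASK

Finish the trailer hub: take the taper roller bearing from the drip rack, put it on the stub axle narrow end first and push it fully home into the mouth of the drooping hub, so that the hub is driven back onto its inner bearing and comes central on the axle. Then slide the locking collar from the other peg onto the axle until it sits flat against the bearing. Do not knock the grease tin beside the axle, the oil bottle or the bulb standing on its cap.

Things in the scene. Friction and masses are not known exactly. Their poses are not given: they have to be found in the camera images.
- axle_stand: Fixed blue angle plate carrying the steel stub axle. Origin on the bench under the upright's front face; x points away from the axle's free end, z up. The axle runs along -x at height 115 mm: u = distance from the upright along -x. Fitted inner bearing u 26-46, big end to the upright; shank dia 32 to u 70; spindle dia 16 from u 73 to 142, then a nose taper to dia 8 at u 156.
- axle_tip (a point): Centre of the free end of the axle (u = 156 mm); axes as axle_stand.
- hub: Loose grey cast wheel hub, 0.4-0.6 kg, hanging on the axle: 60 mm long, boss dia 69, flange dia 108 in its rear half with four studs that end behind the front face. Origin at mid length on its axis; x along its axis to the rear (to the upright). Each end has a taper mouth, 20 degrees half angle, dia 51 at the face, dia 38 at 18 mm depth. It starts 5-11 mm too far out and about 3 mm low.
- hub_front (a point): Centre of the hub's front face (the mouth for the outer bearing).
- hub_rear (a point): Centre of the hub's rear face.
- hub_home_front (a point): Point on the axle (u = 90 mm) where hub_front is when the hub is home.
- hub_home_rear (a point): Point on the axle (u = 30 mm) where hub_rear is when the hub is home.
- bearing: Loose steel taper roller bearing with dark cage, about 0.14 kg: 20 mm wide, dia 54 at the big end, dia 39 at the narrow end, straight bore dia 17.6, flat end faces. Origin mid width on its axis; x along the axis, from the big to the narrow end. It hangs by its bore on one of the rack's pegs, narrow end to the rack. Pushing it home takes 5-15 N; home, its big face stands 4 mm proud of the hub.
- bearing_home (a point): Point on the axle (u = 84 mm) where the bearing's origin is when it is home; its big face is then at u = 94 mm.
- collar: Loose dark steel locking collar, 0.09 kg: plain ring, 16 mm wide, dia 36, bore dia 17.6, two small brass grub screws. Origin mid width on its axis; x along the axis. It hangs by its bore on the other peg. It slides freely on the axle, so fingers that cling to it can draw it back.
- collar_home (a point): Point on the axle (u = 102 mm) where the collar's origin is when it lies against the seated bearing.
- drip_rack: Fixed red sheet-steel rack. Origin on the bench under the front face of its upright (180 wide, 104 high, 5 thick); x points away from the pegs' free ends. Two round pegs dia 10 stick out 80 mm along -x at y = +55 and -55 mm, axis 88 mm high, with a dia 22 x 4 mm washer at the root. Ring centres hang 4 mm below the peg axis, 50-56 mm in front of the upright. Tray with a 12 mm lip below.
- grease_tin: Bystander: grease tin, dia 69, 54 mm high, standing; origin under its centre. It stands before the fixed big open yellow carton, which fills the bench from x = 0.66 m on, y -0.30 to 0.03 m, 0.37 m high: keep the gripper and wrist clear of it.
- oil_bottle: Bystander: green oil bottle, 44 x 58, 155 mm high, standing; origin under its centre.
- bulb_stand: Bystander: clear glass bulb standing on its cap, 36 wide, 64 mm high; origin under its centre.
Things that resemble listed ones, but are neither listed nor needed, are in the scene too. Leave any orange or pink look-alike of the collar alone.

How it is judged:
By the outcome, as a careful person would: the job done as asked, in the order asked, and still so for the second after the job is handed in, with the robot touching nothing.
It also fails if it takes over 72 s, if anything falls off the work surface, if the arm or the gripper's body presses on something with over 40 N, if the wrist force passes 120 N, or if a joint passes its speed limit or range.

ROBOT

A 6-joint arm with a two-finger parallel gripper is mounted at the origin on a cart in front of the work surface, level with it; the furniture and walls round the work are solid. World frame = base frame: x ahead of the robot, y to its left, z up, the work surface at z = 0. Lengths are in m, angles in degrees, forces in N, time in s.
With the tool pointing down it reaches from about 0.375 to 0.925 m from the base axis. Payload 5.7 kg.
Tool frame: the origin (TCP) lies at the very end of the fingers, on their centre line; the grasp point (between the pads) lies 19 mm behind it; z points along the fingers, y is the line along which they close (so a half turn about z gives the same grasp; the last joint's range is limited). The gripper opens to 88 mm and grips with 3 to 60 N. Pads are 20 mm wide; open, the fingers measure 115 mm over their backs; the gripper's body (75 mm by 178 mm) begins 61 mm behind the grasp point.
Start: joints at [65.713, 20.558, 86.54, -0, 72.909, -6.595], TCP at [0.182, 0.572, 0.223] pointing down, gripper open.
Joint ranges: [-170.27, 170.27], [-57.76, 135], [12.27, 136.19], [-55.21, 235.2], [11.17, 155.16], [-170.74, 170.74]. Speed limits (degrees/s): [136.94, 136.94, 180, 180, 180, 180].

INTERFACE

Orientations are given as a 3x3 rotation matrix whose columns are the frame's x, y, z axes.
In Python, from bench import * gives the robot as it stands. The module is installed in compiled form; this text tells all that it offers.
- The arm moves only by the shell command python3 -m handwheel 'ROWS' [OPENING] [FORCE]. ROWS is JSON, a list of rows, each an object of numbers: "x", "y", "z": the shift along the tool's x, y, z in m; "turn": the turn about the tool's z in degrees. A call has 1 to 12 rows; each row shifts and turns the commanded pose from where the row before left it, along the tool's axes as they then stand; what a row does not reach is not made up. A row lasts 1/12 s, in which the tool goes at most 41.7 mm and 7.16 degrees, less where a joint would pass 70% of its speed; a pose out of reach is approached as far as the arm can. A call is refused whole if a number of a shift passes 0.0417 or a number of a turn 7.16, either way. A call with a gripper value outside its range is refused whole. OPENING is the closure, from -1 (fully open) to 1 (shut), set as the call begins (- or left out, the last holds). The fingers move at their own pace and stop on an object; FORCE is the grip in N (left out, the last holds). Time passes only in rows, so rows that do not move let the fingers close. It gives the time, the measured TCP pose, the force, the opening and the grip force at its end, in the units of the state.
- observe(): the state, without advancing time (a new reading comes with each control period).
- capture(name): name is "side" or "top"; returns the picture (420x560x3 uint8, red, green, blue); there is no depth.
- camera_info(name): a dict with "vfov" (degrees; the focal length in pixels is half the picture's height over the tangent of half this angle, whatever the lens; pixels are square), "cx", "cy" (the principal point, pixels), "R" (3x3) and "t" (3): a world point X has camera coordinates R X + t. Camera axes: x right, y down, z forward; pixel columns grow to the right and rows downward; lengths in m; the calibration is good to about 2 mm. A picture is of the moment at which its call begins. camera_info takes no time and is no camera call.
- hand_in(): hands the job in; it is judged then, once.
The state is a dict: "time_s": time; "joint_positions": joint angles; "joint_vel": joint speeds; "effort": joint torques, N m; "eef_pos": TCP position; "ee_rot": TCP orientation; "force": force on the tool from outside, world axes, zero at the start; "torque": the same for the moment, N m; "gripper_width": finger opening in m; "grasp_force": force on a finger pad.
Only numpy, scipy, OpenCV 4.12 (cv2) and the standard library are available. Lean on these libraries where they do the work, as an engineer would, in place of code of your own. Each camera call takes 0.05 s, during which the arm holds its last target. There are 200 camera calls.

## Working session

There is one attempt and no reset: what is moved stays moved. The work goes in short steps, Python scripts to look and compute and a shell command to move; the robot and the scene stay as the last step left them, time stands still between calls to the robot, and variables do not carry over. Pictures are saved under pics/ and viewed, at most 10 in all, crops included, and the job is handed in when it is done.

```bash
mkdir -p pics; python3 - <<'E'
from bench import *
import cv2
for n in("side","top"):
    cv2.imwrite(f"pics/{n}0.png",cv2.resize(capture(n)[:,:,::-1],(800,600),interpolation=cv2.INTER_CUBIC)); print(n,camera_info(n))
s=observe();print(s["eef_pos"],s["ee_rot"],s["gripper_width"],s["time_s"])
E
```

```text
side {'vfov': 55.36646074328502, 'cx': 276.9406851170135, 'cy': 211.06176453426121, 'R': array([[ 0.82915495, -0.55901592, -0.00180681],
       [-0.19334636, -0.28374349, -0.93920542],
       [ 0.52451811,  0.77909616, -0.34335102]]), 't': array([-0.46633175,  0.22560901,  0.70261687])}
top {'vfov': 53.865317732242545, 'cx': 272.00421537054103, 'cy': 219.27404571690295, 'R': array([[ 0.0052067 , -0.99986916,  0.01531508],
       [-0.99530796, -0.00666148, -0.09652818],
       [ 0.09661757, -0.01474063, -0.99521242]]), 't': array([0.00359955, 0.58793988, 1.24633744])}
[0.18209989 0.57106178 0.22189189] [[-9.52704833e-01  3.03896437e-01 -6.75649980e-04]
 [ 3.03897132e-01  9.52703655e-01 -1.50980392e-03]
 [ 1.84870173e-04 -1.64372558e-03 -9.99998632e-01]] 0.08778263953150472 0.1
```

View pics/side0.png

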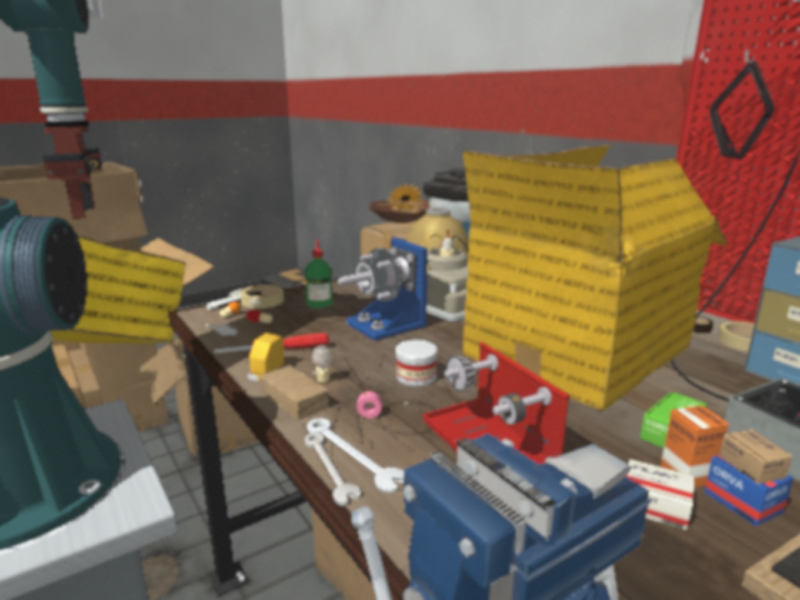

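View pics/top0.png

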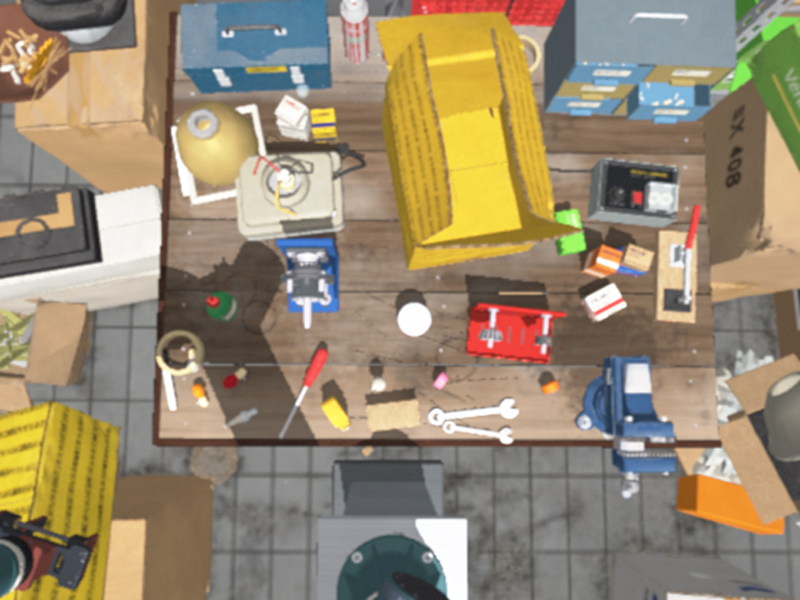

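The axle (blue stand) is at top (307,285) and side (380,280). The red rack, with two rings on its pegs, is at top (515,330) and side (500,395). The tin is at top (414,319). I'll check enlarged crops next.

```bash
cat > h.py <<'E'
from bench import *
import cv2, numpy as np
def crops(specs,name,s=5,w=80,h=60,imgs=None):
    # specs: (cam,u0,v0) top-left orig pixel; mosaic 2x2
    c={n:capture(n) for n in {a[0] for a in specs}}
    t=[cv2.resize(c[n][v:v+h,u:u+w,::-1],(w*s,h*s),interpolation=cv2.INTER_CUBIC) for n,u,v in specs]
    rows=[np.hstack(t[i:i+2]) for i in range(0,len(t),2)]
    cv2.imwrite(f"pics/{name}.png",np.vstack(rows))
def P(n,X):
    i=camera_info(n);f=210/np.tan(np.radians(i["vfov"]/2));p=i["R"]@np.array(X)+i["t"]
    return np.array([i["cx"]+f*p[0]/p[2],i["cy"]+f*p[1]/p[2]])
def ray(n,uv):
    i=camera_info(n);f=210/np.tan(np.radians(i["vfov"]/2))
    d=i["R"].T@np.array([(uv[0]-i["cx"])/f,(uv[1]-i["cy"])/f,1.]);return -i["R"].T@i["t"],d
def atz(n,uv,z):
    o,d=ray(n,uv);return o+d*(z-o[2])/d[2]
def tri(a,b):
    from scipy.optimize import least_squares
    r=least_squares(lambda X:np.r_[P("side",X)-a,P("top",X)-b],[.5,0,.1]);return r.x,np.abs(r.fun).max()
E
python3 - <<'E'
from h import *
crops([("side",230,160),("top",185,165),("side",300,235),("top",320,200)],"c1",s=5)
# lens check: table corner and start TCP
print(P("side",[.182,.571,.222]),P("top",[.182,.571,.222]))
E
```

```text
[ 59.07766704 149.27301872] [ 47.07339301 371.72187341]
```

View pics/c1.png

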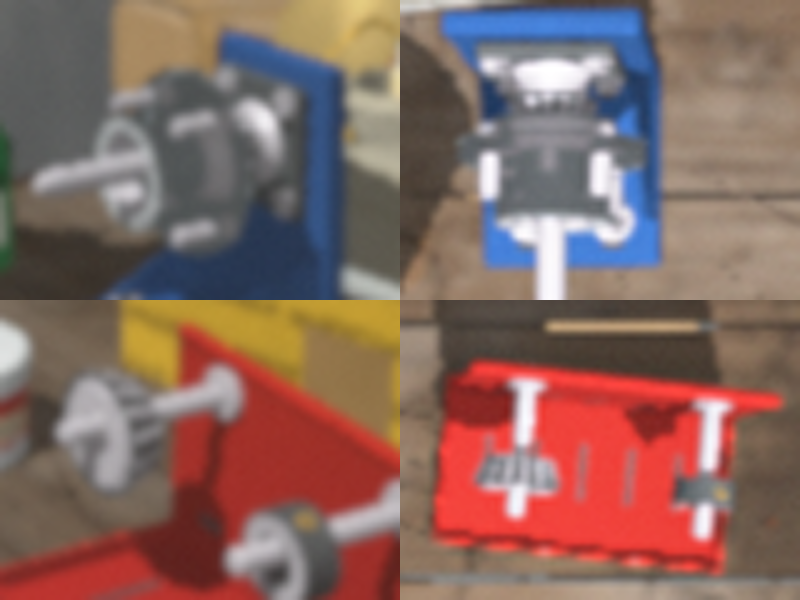

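```bash
python3 - <<'E'
from h import *
np.set_printoptions(precision=4,suppress=True)
print("tip",tri([237.6,197],[215,225.5]),atz("top",[215,225.5],.115))
# axle spindle at hub face & inner bearing centre top
print("ax hubface",atz("top",[185+150/5,165+215/5],.115),"inner",atz("top",[185+152/5,165+75/5],.130))
print("basefront",atz("top",[185+85/5,165+265/5],.008),atz("top",[185+260/5,165+262/5],.008))
for nm,s,t in(("peg1",[313,261],[343.4,243]),("peg2",[347,286.6],[380.8,247.2])):print(nm,tri(s,t),atz("top",t,.088))
print("root1",tri([300+228/5,235+92/5],[344.8,217.2]),atz("top",[344.8,217.2],.088),"root2",atz("top",[382.6,221.2],.088))
print("bearing",atz("top",[343.6,235],.084),"collar",atz("top",[380.8,238.2],.084))
print("tin top",atz("top",[414/1.4286,319/1.4286],.054), "bulb",atz("top",[378/1.4286,384/1.4286],.06),"bottle",atz("top",[212/1.4286,300/1.4286],.155))
E
```

```text
tip (array([0.5561, 0.1739, 0.1142]), np.float64(1.6648246418347128)) [0.5605 0.1715 0.115 ]
ax hubface [0.611  0.1725 0.115 ] inner [0.6897 0.1709 0.13  ]
basefront [0.5924 0.2257 0.008 ] [0.5951 0.1164 0.008 ]
peg1 (array([ 0.5129, -0.2006,  0.0911]), np.float64(0.20375068441433086)) [ 0.5137 -0.2016  0.088 ]
peg2 (array([ 0.5008, -0.3095,  0.0915]), np.float64(0.38751738318219964)) [ 0.502  -0.3114  0.088 ]
root1 (array([ 0.5912, -0.2077,  0.0887]), np.float64(0.510994160208412)) [ 0.5897 -0.2067  0.088 ] root2 [ 0.5786 -0.3183  0.088 ]
bearing [ 0.5374 -0.2033  0.084 ] collar [ 0.5286 -0.3131  0.084 ]
tin top [ 0.5736 -0.0463  0.054 ] bulb [0.4368 0.0288 0.06  ] bottle [0.5991 0.3515 0.155 ]
```

Two collar-like parts stand out:
- **Pink ring:** at side (369,403), a look-alike.
- **Orange ring:** at top (550,387), a look-alike.

On the rack, the conical ribbed ring on the +y peg (side crop 110,440) is the bearing. The plain dark ring with brass screws on the -y peg (side crop 290,550) is the collar. I'll turn the tool and travel over the bearing, with the fingers closing along the peg.

```bash
python3 -m handwheel '[{"turn":7.13},{"turn":7.13},{"turn":7.13},{"turn":7.13},{"turn":7.13},{"turn":7.13},{"turn":7.13},{"turn":7.13},{"turn":7.13},{"turn":7.13},{"turn":7.13}]' -0.14 20 >/dev/null
python3 -m handwheel '[{"x":-0.0348,"y":0.0207},{"x":-0.0348,"y":0.0207},{"x":-0.0348,"y":0.0207},{"x":-0.0348,"y":0.0207},{"x":-0.0348,"y":0.0207},{"x":-0.0348,"y":0.0207},{"x":-0.0348,"y":0.0207},{"x":-0.0348,"y":0.0207},{"x":-0.0348,"y":0.0207},{"x":-0.0348,"y":0.0207}]' >/dev/null
python3 -m handwheel '[{"x":-0.0348,"y":0.0207},{"x":-0.0348,"y":0.0207},{"x":-0.0348,"y":0.0207},{"x":-0.0348,"y":0.0207},{"x":-0.0348,"y":0.0207},{"x":-0.0348,"y":0.0207},{"x":-0.0348,"y":0.0207},{"x":-0.0348,"y":0.0207},{"x":-0.0348,"y":0.0207},{"x":-0.0348,"y":0.0207},{"x":-0.0348,"y":0.0207},{"z":0.03}]'
python3 -m handwheel '[{"z":0.03},{}]'
python3 - <<'E'
from h import *
s=observe();print(s["eef_pos"],s["ee_rot"][:,1],s["joint_positions"],s["gripper_width"])
print(P("side",s["eef_pos"]))
crops([("side",270,170)],"c2",s=5,w=160,h=120)
E
```

```text
[0.18218568 0.57123996 0.22212422] [ 0.30391781  0.9526976  -0.0011193 ] [ 6.57116615e+01  2.05832544e+01  8.65745877e+01  1.19418828e-03
  7.29068486e+01 -6.59560557e+00] 0.08810293168709653
[ 59.12950879 149.21012856]validation failed for argument at $[0]...
validation failed for argument at $[0]...
validation failed for argument at $[0]...
validation failed for argument at $[0]...
```

View pics/c2.png

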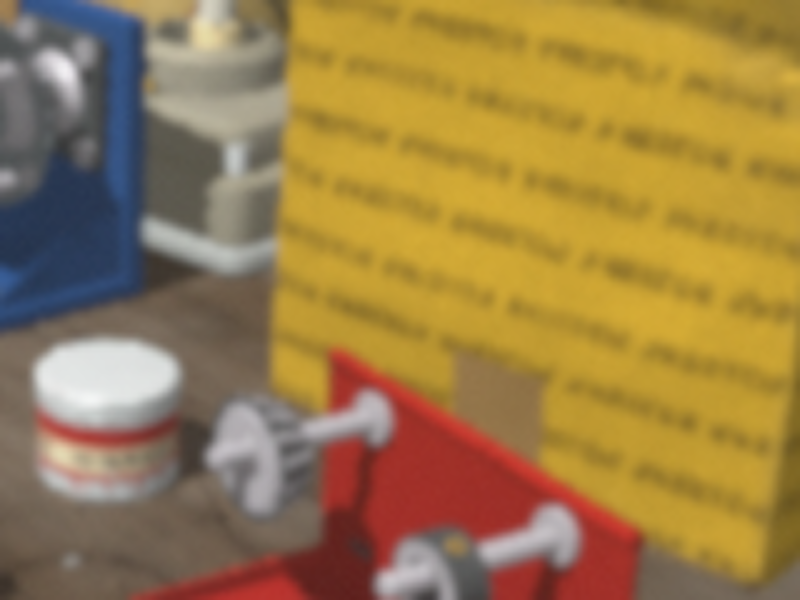

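The calls were refused, so the picture still shows the untouched rack: bearing at crop (255,455), collar at (430,570). The rows probably need all four keys.

```bash
python3 -m handwheel '[{"x":0,"y":0,"z":0,"turn":7.13}]' -0.14 20
```

```text
time_s: 0.33
eef_pos: [0.1822, 0.5714, 0.2224]
ee_rot: [[-0.908, 0.419, -0.0], [0.419, 0.908, -0.001], [-0.0, -0.001, -1.0]]
force: [0.5, -0.2, 1.3]
gripper_width: 0.0839
grasp_force: 0.0
```

```bash
python3 -m handwheel '[{"x":0,"y":0,"z":0,"turn":7.13},{"x":0,"y":0,"z":0,"turn":7.13},{"x":0,"y":0,"z":0,"turn":7.13},{"x":0,"y":0,"z":0,"turn":7.13},{"x":0,"y":0,"z":0,"turn":7.13},{"x":0,"y":0,"z":0,"turn":7.13},{"x":0,"y":0,"z":0,"turn":7.13},{"x":0,"y":0,"z":0,"turn":7.13},{"x":0,"y":0,"z":0,"turn":7.13},{"x":0,"y":0,"z":0,"turn":7.13}]' >/dev/null
python3 -m handwheel '[{"x":-0.0348,"y":0.0207,"z":0,"turn":0},{"x":-0.0348,"y":0.0207,"z":0,"turn":0},{"x":-0.0348,"y":0.0207,"z":0,"turn":0},{"x":-0.0348,"y":0.0207,"z":0,"turn":0},{"x":-0.0348,"y":0.0207,"z":0,"turn":0},{"x":-0.0348,"y":0.0207,"z":0,"turn":0},{"x":-0.0348,"y":0.0207,"z":0,"turn":0},{"x":-0.0348,"y":0.0207,"z":0,"turn":0},{"x":-0.0348,"y":0.0207,"z":0,"turn":0},{"x":-0.0348,"y":0.0207,"z":0,"turn":0}]'
python3 -m handwheel '[{"x":-0.0348,"y":0.0207,"z":0,"turn":0},{"x":-0.0348,"y":0.0207,"z":0,"turn":0},{"x":-0.0348,"y":0.0207,"z":0,"turn":0},{"x":-0.0348,"y":0.0207,"z":0,"turn":0},{"x":-0.0348,"y":0.0207,"z":0,"turn":0},{"x":-0.0348,"y":0.0207,"z":0,"turn":0},{"x":-0.0348,"y":0.0207,"z":0,"turn":0},{"x":-0.0348,"y":0.0207,"z":0,"turn":0},{"x":-0.0348,"y":0.0207,"z":0,"turn":0},{"x":-0.0348,"y":0.0207,"z":0,"turn":0},{"x":-0.0348,"y":0.0207,"z":0.03,"turn":0},{"x":0,"y":0,"z":0.03,"turn":0}]'
python3 - <<'E'
from h import *
s=observe();print(s["eef_pos"],s["ee_rot"][:,1],s["joint_positions"],s["gripper_width"])
E
```

```text
time_s: 2.0
eef_pos: [0.3513, 0.2017, 0.2228]
ee_rot: [[0.106, 0.994, 0.001], [0.994, -0.106, 0.0], [0.0, 0.001, -1.0]]
force: [0.4, -0.5, -0.5]
gripper_width: 0.0501
grasp_force: 0.0
time_s: 3.0
eef_pos: [0.5394, -0.2027, 0.1697]
ee_rot: [[0.11, 0.994, 0.009], [0.994, -0.11, -0.007], [-0.006, 0.01, -1.0]]
force: [1.5, 0.1, -0.4]
gripper_width: 0.0502
grasp_force: 0.0
[ 0.53939554 -0.20266732  0.16972539] [ 0.99388919 -0.10991781  0.0101173 ] [-27.39075584  21.30909002  93.66486992  -0.11561639  64.36464864
 -21.02873951] 0.050163301246826004
```

```bash
python3 -m handwheel '[{"x":0,"y":0,"z":0.02,"turn":0},{"x":0,"y":0,"z":0.02,"turn":0},{"x":0,"y":0,"z":0,"turn":0}]'
python3 - <<'E'
from h import *
s=observe();print(P("side",s["eef_pos"]),P("top",s["eef_pos"]))
crops([("side",290,215),("top",310,190)],"c3",s=5,w=80,h=60)
E
```

```text
time_s: 3.25
eef_pos: [0.5308, -0.194, 0.1239]
ee_rot: [[0.107, 0.994, -0.007], [0.994, -0.107, 0.003], [0.003, -0.007, -1.0]]
force: [-0.4, 0.4, -0.6]
gripper_width: 0.0498
grasp_force: 0.0
[318.66732428 242.38978279] [343.03518383 236.44920943]
```

View pics/c3.png

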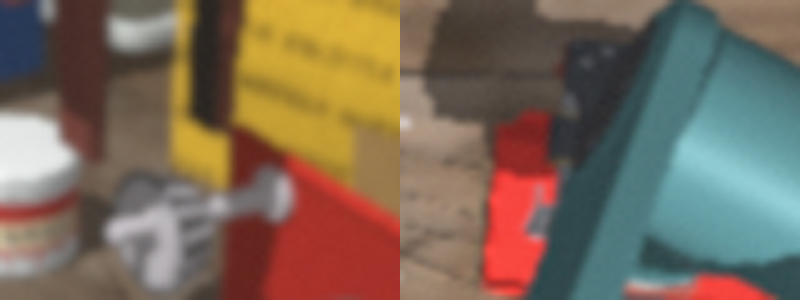

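Front fingertip is at crop (80,155), rear fingertip at (225,125), and the bearing is below at about (160,230). I'll compute the offset.

```bash
python3 -m handwheel '[{"x":0,"y":0,"z":0,"turn":0}]'
python3 - <<'E'
from h import *
s=observe();p=s["eef_pos"];y=s["ee_rot"][:,1];print(p)
for d in(-.0385,-.025,.025,.0385):print(d,(P("side",p+d*y)-[290,215])*5)
for c in([.5374,-.2033,.084],[.5374-.0099,-.2033+.001,.084],[.5374+.0099,-.2033-.001,.084],[.5137,-.2016,.088]):print((P("side",c)-[290,215])*5)
E
```

```text
time_s: 3.43
eef_pos: [0.5345, -0.1953, 0.1291]
ee_rot: [[0.106, 0.994, 0.001], [0.994, -0.106, -0.001], [-0.001, 0.002, -1.0]]
force: [0.8, 0.2, 0.5]
gripper_width: 0.0501
grasp_force: 0.0
[ 0.53448517 -0.19528766  0.12905022]
-0.0385 [ 69.25622881 143.53313576]
-0.025 [ 99.02500111 136.59352554]
0.025 [205.4336705  111.78784387]
0.0385 [233.16918132 105.3222217 ]
[167.54107499 232.58683449]
[146.70513367 238.10678707]
[188.14759112 227.12766227]
[118.68714867 237.47374328]
```

```bash
python3 -m handwheel '[{"x":-0.0076,"y":0.0038,"z":0,"turn":0},{"x":0,"y":0,"z":0.017,"turn":0},{"x":0,"y":0,"z":0.017,"turn":0},{"x":0,"y":0,"z":0,"turn":0},{"x":0,"y":0,"z":0,"turn":0},{"x":0,"y":0,"z":0,"turn":0}]'
python3 -m handwheel '[{"x":0,"y":0,"z":0,"turn":0},{"x":0,"y":0,"z":0,"turn":0},{"x":0,"y":0,"z":0,"turn":0},{"x":0,"y":0,"z":0,"turn":0},{"x":0,"y":0,"z":0,"turn":0},{"x":0,"y":0,"z":0,"turn":0}]' 0.7 15
```

```text
time_s: 3.93
eef_pos: [0.5373, -0.2034, 0.0951]
ee_rot: [[0.106, 0.994, 0.001], [0.994, -0.106, -0.001], [-0.001, 0.001, -1.0]]
force: [0.1, 0.0, 0.4]
gripper_width: 0.0497
grasp_force: 0.0
time_s: 4.43
eef_pos: [0.5368, -0.2031, 0.0941]
ee_rot: [[0.107, 0.994, 0.0], [0.994, -0.107, -0.0], [-0.0, 0.0, -1.0]]
force: [-0.1, 1.1, 1.6]
gripper_width: 0.0199
grasp_force: 15.0
```

```bash
python3 -m handwheel '[{"x":0,"y":0,"z":-0.004,"turn":0},{"x":0,"y":0,"z":0,"turn":0},{"x":0,"y":-0.015,"z":0,"turn":0},{"x":0,"y":-0.02,"z":0,"turn":0},{"x":0,"y":-0.02,"z":0,"turn":0},{"x":0,"y":0,"z":-0.025,"turn":0},{"x":0,"y":0,"z":-0.025,"turn":0},{"x":0,"y":0,"z":-0.02,"turn":-6.8}]' - 20
python3 -m handwheel '[{"x":0.037,"y":0.002,"z":0,"turn":0},{"x":0.037,"y":0.002,"z":0,"turn":0},{"x":0.037,"y":0.002,"z":0,"turn":0},{"x":0.037,"y":0.002,"z":0,"turn":0},{"x":0.037,"y":0.002,"z":0,"turn":0},{"x":0.037,"y":0.002,"z":0,"turn":0},{"x":0.037,"y":0.002,"z":0,"turn":0},{"x":0.037,"y":0.002,"z":0,"turn":0},{"x":0.037,"y":0.002,"z":0,"turn":0},{"x":0.037,"y":0.002,"z":0,"turn":0},{"x":0,"y":0,"z":0,"turn":0},{"x":0,"y":0,"z":0,"turn":0}]'
python3 -m handwheel '[{"x":0,"y":0,"z":0.02,"turn":0},{"x":0,"y":0,"z":0.02,"turn":0},{"x":0,"y":0,"z":0,"turn":0},{"x":0,"y":0,"z":0,"turn":0}]'
python3 - <<'E'
from h import *
s=observe();p=s["eef_pos"];c=p-[0,0,.0105];tip=[.559,.1725,.115]
print(p,(P("side",c)-[200,150])*6.25,(P("side",tip)-[200,150])*6.25,(P("top",c)-[170,180])*6.25,(P("top",tip)-[170,180])*6.25)
a=[cv2.resize(capture(n)[v:v+96,u:u+64,::-1],(400,600),interpolation=cv2.INTER_CUBIC) for n,u,v in(("side",200,150),("top",170,180))]
cv2.imwrite("pics/c4.png",np.hstack(a))
E
```

```text
time_s: 5.1
eef_pos: [0.4815, -0.197, 0.169]
ee_rot: [[-0.011, 1.0, -0.0], [1.0, 0.011, 0.0], [0.0, -0.0, -1.0]]
force: [-0.3, 0.2, -1.5]
gripper_width: 0.0198
grasp_force: 20.0
time_s: 6.1
eef_pos: [0.4973, 0.1748, 0.1678]
ee_rot: [[-0.016, 1.0, -0.0], [1.0, 0.016, -0.0], [-0.0, -0.0, -1.0]]
force: [-0.1, -0.7, -1.8]
gripper_width: 0.02
grasp_force: 20.0
time_s: 6.43
eef_pos: [0.4964, 0.1716, 0.1271]
ee_rot: [[-0.011, 1.0, -0.003], [1.0, 0.011, -0.001], [-0.001, -0.003, -1.0]]
force: [1.1, -0.5, -0.9]
gripper_width: 0.0199
grasp_force: 20.0
[0.49641562 0.17163317 0.12712425] [123.65698318 313.91210228] [252.72794688 291.20781055] [277.95190102 424.44229636] [279.04149713 287.6254991 ]
```

View pics/c4.png

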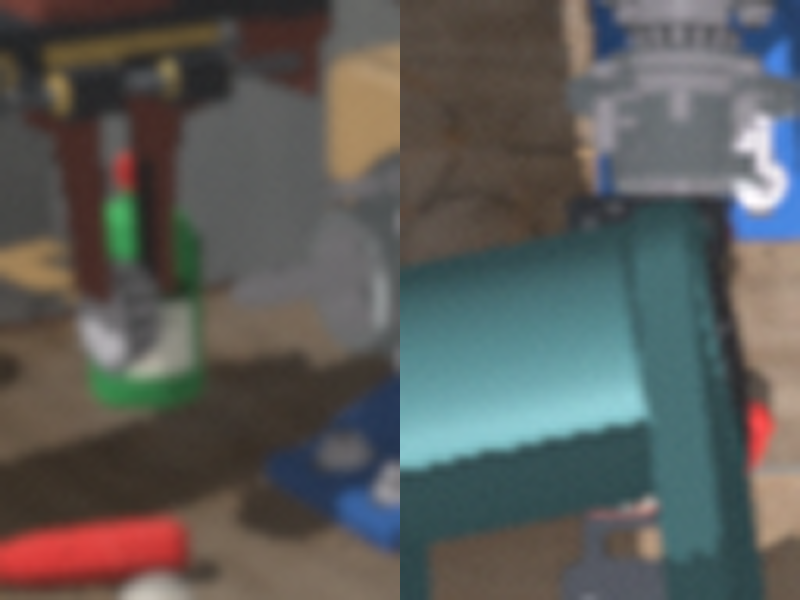

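The bearing hangs from the fingers at crop (118,320), level, narrow end toward the axle tip at (237,290). Vertical alignment agrees within about 2 mm, so I'll advance gently.

```bash
python3 -m handwheel '[{"x":0,"y":0.015,"z":0.002,"turn":0},{"x":0,"y":0.015,"z":0,"turn":0},{"x":0,"y":0.01,"z":0,"turn":0},{"x":0,"y":0.008,"z":0,"turn":0},{"x":0,"y":0.005,"z":0,"turn":0},{"x":0,"y":0,"z":0,"turn":0},{"x":0,"y":0,"z":0,"turn":0}]'
python3 -m handwheel '[{"x":0,"y":0.004,"z":0,"turn":0},{"x":0,"y":0.004,"z":0,"turn":0},{"x":0,"y":0.002,"z":0,"turn":0},{"x":0,"y":0,"z":0,"turn":0}]'
python3 - <<'E'
from h import *
s=observe();p=s["eef_pos"]
a=[cv2.resize(capture(n)[v:v+72,u:u+96,::-1],(800,600),interpolation=cv2.INTER_CUBIC) for n,u,v in(("side",210,150),)]
cv2.imwrite("pics/c5.png",np.hstack(a))
E
```

```text
time_s: 7.12
eef_pos: [0.5505, 0.1727, 0.1257]
ee_rot: [[-0.012, 1.0, -0.0], [1.0, 0.012, -0.002], [-0.002, -0.0, -1.0]]
force: [0.3, -5.9, -2.7]
gripper_width: 0.0197
grasp_force: 20.0
time_s: 7.45
eef_pos: [0.5587, 0.1719, 0.1252]
ee_rot: [[-0.012, 1.0, -0.003], [1.0, 0.012, -0.003], [-0.003, -0.003, -1.0]]
force: [-1.7, -8.8, -3.6]
gripper_width: 0.0195
grasp_force: 20.0
```

View pics/c5.png

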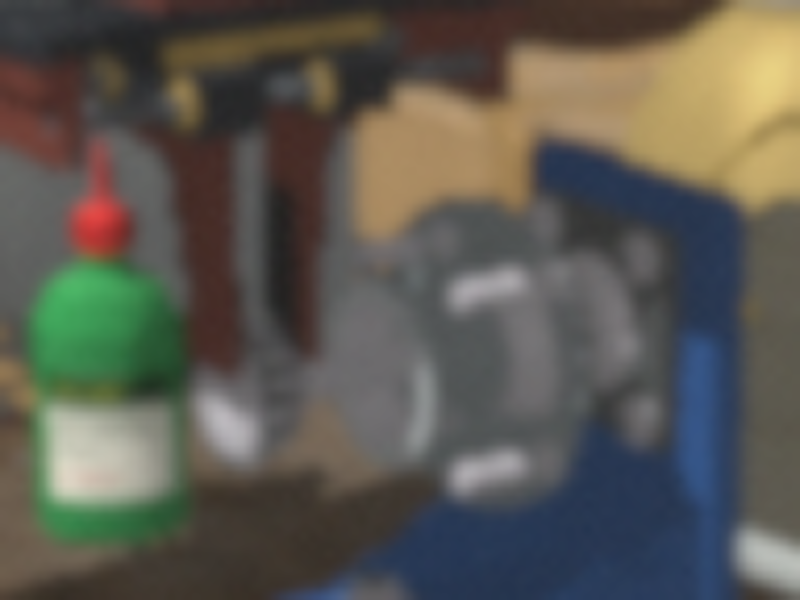

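The bearing is threaded on the nose at crop (255,410), and the hub face is around (380,380). The -8.8 N side force says shift about 2-3 mm toward -y.

```bash
python3 -m handwheel '[{"x":-0.002,"y":0,"z":0,"turn":0},{"x":-0.001,"y":0,"z":0,"turn":0},{"x":0,"y":0,"z":0,"turn":0}]' - 12
python3 -m handwheel '[{"x":0,"y":0.004,"z":0,"turn":0},{"x":0,"y":0.004,"z":0,"turn":0},{"x":0,"y":0.004,"z":0,"turn":0},{"x":0,"y":0.004,"z":0,"turn":0},{"x":0,"y":0,"z":0,"turn":0}]'
```

```text
time_s: 7.75
eef_pos: [0.5603, 0.1711, 0.1259]
ee_rot: [[-0.012, 1.0, -0.0], [1.0, 0.012, 0.001], [0.001, -0.0, -1.0]]
force: [-0.7, -1.7, -1.9]
gripper_width: 0.02
grasp_force: 12.0
time_s: 8.17
eef_pos: [0.578, 0.1712, 0.1259]
ee_rot: [[-0.012, 1.0, 0.001], [1.0, 0.012, 0.0], [0.0, 0.001, -1.0]]
force: [1.0, -0.5, -3.2]
gripper_width: 0.0196
grasp_force: 12.0
```

```bash
python3 -m handwheel '[{"x":0,"y":0.003,"z":0,"turn":0},{"x":0,"y":0.003,"z":0,"turn":0},{"x":0,"y":0,"z":0,"turn":0},{"x":0,"y":0,"z":0,"turn":0}]'
python3 -m handwheel '[{"x":0,"y":0,"z":0,"turn":0},{"x":0,"y":0,"z":0,"turn":0},{"x":0,"y":0,"z":0,"turn":0}]' 0.4
python3 -m handwheel '[{"x":0,"y":0,"z":-0.01,"turn":0},{"x":0,"y":0,"z":-0.02,"turn":0},{"x":0,"y":-0.02,"z":-0.02,"turn":0},{"x":0,"y":0,"z":0,"turn":0},{"x":0,"y":0,"z":0,"turn":0}]'
python3 - <<'E'
from h import *
a=[cv2.resize(capture(n)[v:v+72,u:u+96,::-1],(800,600),interpolation=cv2.INTER_CUBIC) for n,u,v in(("side",210,150),)]
cv2.imwrite("pics/c6.png",np.hstack(a))
E
```

```text
time_s: 8.5
eef_pos: [0.5832, 0.1711, 0.1259]
ee_rot: [[-0.012, 1.0, 0.001], [1.0, 0.012, 0.0], [0.0, 0.001, -1.0]]
force: [1.2, 0.7, -3.0]
gripper_width: 0.0199
grasp_force: 12.0
time_s: 8.75
eef_pos: [0.5829, 0.1711, 0.1262]
ee_rot: [[-0.012, 1.0, 0.001], [1.0, 0.012, 0.0], [0.0, 0.001, -1.0]]
force: [-0.0, 0.4, -0.3]
gripper_width: 0.0262
grasp_force: 0.0
time_s: 9.17
eef_pos: [0.5632, 0.1711, 0.1777]
ee_rot: [[-0.012, 1.0, 0.003], [1.0, 0.012, 0.0], [0.0, 0.003, -1.0]]
force: [0.9, 0.3, -0.6]
gripper_width: 0.026
grasp_force: 0.0
```

View pics/c6.png

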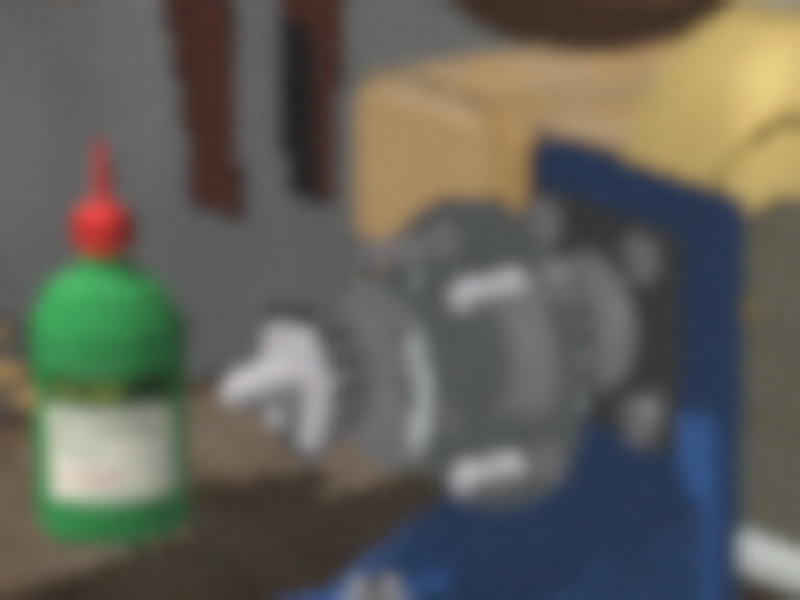

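The bearing hangs on the spindle at crop (300,390). Next I'll turn the fingers across the axle so they straddle the spindle, then push.

```bash
python3 -m handwheel '[{"x":0,"y":-0.03,"z":0,"turn":0},{"x":0,"y":0,"z":0,"turn":-6.92},{"x":0,"y":0,"z":0,"turn":-6.92},{"x":0,"y":0,"z":0,"turn":-6.92},{"x":0,"y":0,"z":0,"turn":-6.92},{"x":0,"y":0,"z":0,"turn":-6.92},{"x":0,"y":0,"z":0,"turn":-6.92},{"x":0,"y":0,"z":0,"turn":-6.92},{"x":0,"y":0,"z":0,"turn":-6.92},{"x":0,"y":0,"z":0,"turn":-6.92},{"x":0,"y":0,"z":0,"turn":-6.92},{"x":0,"y":0,"z":0,"turn":-6.92}]' 0.455 
python3 -m handwheel '[{"x":0,"y":0,"z":0,"turn":-6.92},{"x":0,"y":0,"z":0,"turn":-6.92},{"x":0,"y":0,"z":0.02,"turn":0},{"x":0,"y":0,"z":0.02,"turn":0},{"x":0,"y":0,"z":0,"turn":0},{"x":0,"y":0,"z":0,"turn":0}]'
```

```text
time_s: 10.22
eef_pos: [0.5327, 0.1703, 0.1747]
ee_rot: [[-0.975, 0.223, -0.001], [0.223, 0.975, -0.0], [0.001, -0.001, -1.0]]
force: [-0.2, -0.3, -0.1]
gripper_width: 0.0242
grasp_force: 0.0
time_s: 10.72
eef_pos: [0.5316, 0.1702, 0.1344]
ee_rot: [[-1.0, -0.011, -0.004], [-0.011, 1.0, -0.001], [0.004, -0.001, -1.0]]
force: [0.4, 0.5, 0.7]
gripper_width: 0.0235
grasp_force: 0.0
```

```bash
python3 -m handwheel '[{"x":0,"y":0.001,"z":0.02,"turn":0},{"x":0,"y":0,"z":0.022,"turn":0},{"x":0,"y":0,"z":0,"turn":0},{"x":-0.01,"y":0,"z":0,"turn":0},{"x":-0.01,"y":0,"z":0,"turn":0},{"x":-0.008,"y":0,"z":0,"turn":0},{"x":-0.008,"y":0,"z":0,"turn":0},{"x":-0.006,"y":0,"z":0,"turn":0},{"x":-0.006,"y":0,"z":0,"turn":0},{"x":0,"y":0,"z":0,"turn":0}]'
python3 -m handwheel '[{"x":-0.005,"y":0,"z":0,"turn":0},{"x":-0.005,"y":0,"z":0,"turn":0},{"x":-0.004,"y":0,"z":0,"turn":0},{"x":0,"y":0,"z":0,"turn":0}]'
```

```text
time_s: 11.55
eef_pos: [0.5826, 0.172, 0.0943]
ee_rot: [[-1.0, -0.011, 0.002], [-0.011, 1.0, 0.0], [-0.002, 0.0, -1.0]]
force: [0.7, -0.0, 1.2]
gripper_width: 0.024
grasp_force: 0.0
time_s: 11.88
eef_pos: [0.5948, 0.1722, 0.0936]
ee_rot: [[-1.0, -0.011, -0.001], [-0.011, 1.0, -0.0], [0.001, -0.0, -1.0]]
force: [-1.3, -0.4, 1.0]
gripper_width: 0.0241
grasp_force: 0.7
```

```bash
python3 -m handwheel '[{"x":-0.003,"y":0,"z":0,"turn":0},{"x":-0.003,"y":0,"z":0,"turn":0},{"x":0,"y":0,"z":0,"turn":0}]'
python3 -m handwheel '[{"x":-0.003,"y":0,"z":0,"turn":0},{"x":-0.002,"y":0,"z":0,"turn":0},{"x":0,"y":0,"z":0,"turn":0}]'
python3 -m handwheel '[{"x":-0.002,"y":0,"z":0,"turn":0},{"x":-0.002,"y":0,"z":0,"turn":0},{"x":0,"y":0,"z":0,"turn":0}]'
```

```text
time_s: 12.13
eef_pos: [0.6006, 0.1722, 0.0936]
ee_rot: [[-1.0, -0.011, -0.001], [-0.011, 1.0, -0.0], [0.001, -0.0, -1.0]]
force: [-2.8, -0.5, -0.5]
gripper_width: 0.024
grasp_force: 1.4
time_s: 12.38
eef_pos: [0.6005, 0.1722, 0.0932]
ee_rot: [[-1.0, -0.011, -0.01], [-0.011, 1.0, -0.001], [0.01, -0.001, -1.0]]
force: [-15.5, -0.1, 8.6]
gripper_width: 0.024
grasp_force: 7.3
time_s: 12.63
eef_pos: [0.6003, 0.1721, 0.0927]
ee_rot: [[-1.0, -0.012, -0.017], [-0.012, 1.0, -0.001], [0.017, -0.001, -1.0]]
force: [-23.8, 0.7, 15.2]
gripper_width: 0.024
grasp_force: 11.9
```

```bash
python3 - <<'E'
from h import *
a=[cv2.resize(capture(n)[v:v+72,u:u+96,::-1],(800,600),interpolation=cv2.INTER_CUBIC) for n,u,v in(("side",210,150),)]
cv2.imwrite("pics/c7.png",np.hstack(a))
E
```

```text
(no output)
```

View pics/c7.png

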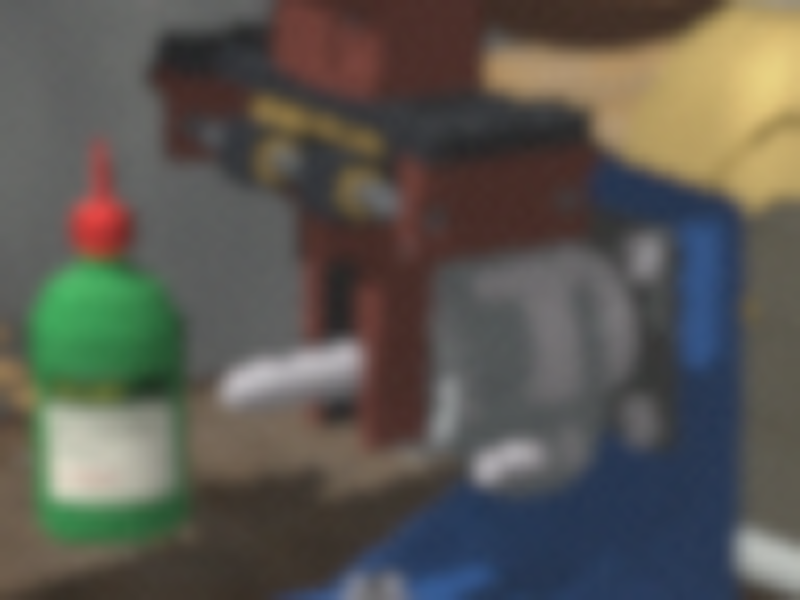

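The hub has moved back: the mouth rim went from (420,390) to (445,400), and the lower stud from (490,470) to (505,460). I'll back off, re-push slightly higher to see whether the stop repeats, and cross-check the stand position numerically.

```bash
python3 -m handwheel '[{"x":0.008,"y":0,"z":0,"turn":0},{"x":0.006,"y":0,"z":-0.006,"turn":0},{"x":0,"y":0,"z":0,"turn":0}]'
python3 -m handwheel '[{"x":-0.004,"y":0,"z":0,"turn":0},{"x":-0.004,"y":0,"z":0,"turn":0},{"x":-0.003,"y":0,"z":0,"turn":0},{"x":-0.003,"y":0,"z":0,"turn":0},{"x":0,"y":0,"z":0,"turn":0}]'
python3 -m handwheel '[{"x":-0.003,"y":0,"z":0,"turn":0},{"x":-0.002,"y":0,"z":0,"turn":0},{"x":0,"y":0,"z":0,"turn":0},{"x":0,"y":0,"z":0,"turn":0}]'
python3 - <<'E'
from h import *
print("rim start",atz("top",[215,208.3],.147),"upright face",[atz("top",[215,165+7.6],z)[0] for z in(.15,.165)])
for x0 in(.7045,.7135):
  for u in(156,90,60): print(x0,u,(P("side",[x0-u/1000,.1721,.115])-[210,150])*8.333)
E
```

```text
time_s: 12.93
eef_pos: [0.5963, 0.1724, 0.1011]
ee_rot: [[-1.0, -0.011, 0.003], [-0.011, 1.0, 0.0], [-0.003, 0.0, -1.0]]
force: [0.3, -0.2, 0.1]
gripper_width: 0.024
grasp_force: 0.0
time_s: 13.35
eef_pos: [0.6004, 0.1721, 0.0984]
ee_rot: [[-1.0, -0.011, -0.019], [-0.011, 1.0, -0.001], [0.019, -0.001, -1.0]]
force: [-23.7, 0.6, 14.2]
gripper_width: 0.0241
grasp_force: 12.1
time_s: 13.68
eef_pos: [0.6002, 0.172, 0.0978]
ee_rot: [[-1.0, -0.012, -0.028], [-0.012, 1.0, -0.002], [0.028, -0.002, -1.0]]
force: [-35.3, 0.7, 22.1]
gripper_width: 0.0241
grasp_force: 17.5
rim start [0.60616624 0.16846823 0.147     ] upright face [np.float64(0.7069513777203053), np.float64(0.703784081373339)]
0.7045 156 [225.91655361 394.20535073]
0.7045 90 [399.22341413 359.73036389]
0.7045 60 [474.50522516 344.75496455]
0.7135 156 [250.19774688 389.37522562]
0.7135 90 [422.02923013 355.19372752]
0.7135 60 [496.68450573 340.34296146]
```

With the stop at face x=0.610, u=0 falls at 0.7045. That predicts the tip at (226,394), and I saw (222,395). The upright measures 0.704-0.707, and the stop repeats at 35 N, so the bearing is home. Next is the collar.

```bash
python3 -m handwheel '[{"x":0.01,"y":0,"z":0,"turn":0},{"x":0.01,"y":0,"z":0,"turn":0},{"x":0,"y":0,"z":-0.02,"turn":0},{"x":0,"y":0,"z":-0.03,"turn":0},{"x":0,"y":0,"z":-0.03,"turn":0},{"x":0.03,"y":0,"z":0,"turn":0},{"x":0.03,"y":0,"z":0,"turn":6.9},{"x":0,"y":0,"z":0,"turn":6.9},{"x":0,"y":0,"z":0,"turn":6.9},{"x":0,"y":0,"z":0,"turn":6.9},{"x":0,"y":0,"z":0,"turn":6.9},{"x":0,"y":0,"z":0,"turn":6.9}]'
python3 -m handwheel '[{"x":0,"y":0,"z":0,"turn":6.9},{"x":0,"y":0,"z":0,"turn":6.9},{"x":0,"y":0,"z":0,"turn":6.9},{"x":0,"y":0,"z":0,"turn":6.9},{"x":0,"y":0,"z":0,"turn":6.9},{"x":0,"y":0,"z":0,"turn":6.9},{"x":0,"y":0,"z":0,"turn":6.9},{"x":0,"y":0,"z":0,"turn":6.9},{"x":0,"y":0,"z":0,"turn":0},{"x":0,"y":0,"z":0,"turn":0}]' -0.05
```

```text
time_s: 14.68
eef_pos: [0.5367, 0.1716, 0.1806]
ee_rot: [[-0.753, 0.658, 0.004], [0.658, 0.753, 0.0], [-0.003, 0.003, -1.0]]
force: [-0.2, 0.5, 0.1]
gripper_width: 0.0238
grasp_force: 0.0
time_s: 15.52
eef_pos: [0.5361, 0.1715, 0.1803]
ee_rot: [[0.101, 0.995, 0.002], [0.995, -0.101, 0.0], [0.0, 0.002, -1.0]]
force: [-0.7, 0.1, -0.2]
gripper_width: 0.0464
grasp_force: 0.0
```

```bash
python3 -m handwheel '[{"x":-0.0402,"y":0.0035,"z":0,"turn":0},{"x":-0.0402,"y":0.0035,"z":0,"turn":0},{"x":-0.0402,"y":0.0035,"z":0,"turn":0},{"x":-0.0402,"y":0.0035,"z":0,"turn":0},{"x":-0.0402,"y":0.0035,"z":0,"turn":0},{"x":-0.0402,"y":0.0035,"z":0,"turn":0},{"x":-0.0402,"y":0.0035,"z":0,"turn":0},{"x":-0.0402,"y":0.0035,"z":0,"turn":0},{"x":-0.0402,"y":0.0035,"z":0,"turn":0},{"x":-0.0402,"y":0.0035,"z":0,"turn":0},{"x":-0.0402,"y":0.0035,"z":0,"turn":0},{"x":-0.0402,"y":0.0035,"z":0,"turn":0}]' >/dev/null
python3 -m handwheel '[{"x":0,"y":0,"z":0,"turn":0},{"x":0,"y":0,"z":0.02,"turn":0},{"x":0,"y":0,"z":0.02,"turn":0},{"x":0,"y":0,"z":0,"turn":0},{"x":0,"y":0,"z":0,"turn":0},{"x":0,"y":0,"z":0,"turn":0}]'
```

```text
time_s: 17.02
eef_pos: [0.5269, -0.3127, 0.1407]
ee_rot: [[0.102, 0.995, 0.001], [0.995, -0.102, -0.001], [-0.001, 0.001, -1.0]]
force: [-0.4, 0.4, -0.2]
gripper_width: 0.0458
grasp_force: 0.0
```

```bash
python3 -m handwheel '[{"x":0,"y":0.0015,"z":0.02,"turn":0},{"x":0,"y":0,"z":0.016,"turn":0},{"x":0,"y":0,"z":0.0097,"turn":0},{"x":0,"y":0,"z":0,"turn":0},{"x":0,"y":0,"z":0,"turn":0},{"x":0,"y":0,"z":0,"turn":0}]'
python3 -m handwheel '[{"x":0,"y":0,"z":0,"turn":0},{"x":0,"y":0,"z":0,"turn":0},{"x":0,"y":0,"z":0,"turn":0},{"x":0,"y":0,"z":0,"turn":0},{"x":0,"y":0,"z":0,"turn":0},{"x":0,"y":0,"z":0,"turn":0}]' 0.75 15
```

```text
time_s: 17.52
eef_pos: [0.5284, -0.3131, 0.0953]
ee_rot: [[0.103, 0.995, 0.001], [0.995, -0.103, -0.001], [-0.001, 0.001, -1.0]]
force: [-0.6, -0.3, 0.1]
gripper_width: 0.0459
grasp_force: 0.0
time_s: 18.02
eef_pos: [0.5277, -0.3128, 0.0943]
ee_rot: [[0.104, 0.995, -0.0], [0.995, -0.104, -0.0], [-0.0, -0.0, -1.0]]
force: [0.1, 0.8, 1.6]
gripper_width: 0.0154
grasp_force: 15.0
```

```bash
python3 -m handwheel '[{"x":0,"y":0,"z":-0.004,"turn":0},{"x":0,"y":0,"z":0,"turn":0},{"x":0,"y":-0.015,"z":0,"turn":0},{"x":0,"y":-0.02,"z":0,"turn":0},{"x":0,"y":-0.02,"z":0,"turn":0},{"x":0,"y":0,"z":-0.025,"turn":0},{"x":0,"y":0,"z":-0.025,"turn":0},{"x":0,"y":0,"z":-0.02,"turn":-6.6},{"x":0,"y":0,"z":0,"turn":0}]' - 20
python3 -m handwheel '[{"x":0.0399,"y":0.0015,"z":0,"turn":0},{"x":0.0399,"y":0.0015,"z":0,"turn":0},{"x":0.0399,"y":0.0015,"z":0,"turn":0},{"x":0.0399,"y":0.0015,"z":0,"turn":0},{"x":0.0399,"y":0.0015,"z":0,"turn":0},{"x":0.0399,"y":0.0015,"z":0,"turn":0},{"x":0.0399,"y":0.0015,"z":0,"turn":0},{"x":0.0399,"y":0.0015,"z":0,"turn":0},{"x":0.0399,"y":0.0015,"z":0,"turn":0},{"x":0.0399,"y":0.0015,"z":0,"turn":0},{"x":0.0399,"y":0.0015,"z":0,"turn":0},{"x":0.0399,"y":0.0015,"z":0,"turn":0}]' >/dev/null
python3 -m handwheel '[{"x":0,"y":0,"z":0,"turn":0},{"x":0,"y":0,"z":0.02,"turn":0},{"x":0,"y":0,"z":0.02,"turn":0},{"x":0,"y":0,"z":0,"turn":0},{"x":0,"y":0,"z":0,"turn":0},{"x":0,"y":0,"z":0,"turn":0}]'
```

```text
time_s: 18.77
eef_pos: [0.4752, -0.309, 0.1723]
ee_rot: [[-0.016, 1.0, 0.006], [1.0, 0.016, -0.005], [-0.005, 0.005, -1.0]]
force: [0.4, -0.1, -0.4]
gripper_width: 0.0159
grasp_force: 20.0
time_s: 20.27
eef_pos: [0.4859, 0.1715, 0.1283]
ee_rot: [[-0.01, 1.0, -0.0], [1.0, 0.01, -0.0], [-0.0, -0.0, -1.0]]
force: [0.6, -0.1, -0.4]
gripper_width: 0.016
grasp_force: 20.0
```

```bash
python3 -m handwheel '[{"x":-0.001,"y":0.015,"z":0.004,"turn":0},{"x":0,"y":0.015,"z":0,"turn":0},{"x":0,"y":0.01,"z":0,"turn":0},{"x":0,"y":0.008,"z":0,"turn":0},{"x":0,"y":0.005,"z":0,"turn":0},{"x":0,"y":0.004,"z":0,"turn":0},{"x":0,"y":0,"z":0,"turn":0},{"x":0,"y":0,"z":0,"turn":0}]'
python3 -m handwheel '[{"x":0,"y":0.004,"z":0,"turn":0},{"x":0,"y":0.004,"z":0,"turn":0},{"x":0,"y":0.002,"z":0,"turn":0},{"x":0,"y":0,"z":0,"turn":0}]'
```

```text
time_s: 20.93
eef_pos: [0.5424, 0.1715, 0.1241]
ee_rot: [[-0.011, 1.0, -0.001], [1.0, 0.011, -0.0], [-0.0, -0.001, -1.0]]
force: [-1.0, -0.2, -0.8]
gripper_width: 0.0154
grasp_force: 20.0
time_s: 21.27
eef_pos: [0.5534, 0.1716, 0.1242]
ee_rot: [[-0.011, 1.0, 0.001], [1.0, 0.011, -0.0], [-0.0, 0.001, -1.0]]
force: [0.0, -0.3, -0.5]
gripper_width: 0.016
grasp_force: 20.0
```

```bash
python3 -m handwheel '[{"x":0,"y":0.004,"z":-0.0005,"turn":0},{"x":0,"y":0.004,"z":0,"turn":0},{"x":0,"y":0.004,"z":0,"turn":0},{"x":0,"y":0,"z":0,"turn":0}]' - 12
python3 -m handwheel '[{"x":0,"y":0.005,"z":0,"turn":0},{"x":0,"y":0.005,"z":0,"turn":0},{"x":0,"y":0.005,"z":0,"turn":0},{"x":0,"y":0,"z":0,"turn":0},{"x":0,"y":0,"z":0,"turn":0}]'
```

```text
time_s: 21.6
eef_pos: [0.5662, 0.1715, 0.1248]
ee_rot: [[-0.011, 1.0, 0.001], [1.0, 0.011, -0.0], [-0.0, 0.001, -1.0]]
force: [1.0, -2.0, -0.1]
gripper_width: 0.0162
grasp_force: 12.0
time_s: 22.02
eef_pos: [0.5812, 0.1717, 0.1248]
ee_rot: [[-0.011, 1.0, 0.002], [1.0, 0.011, -0.0], [-0.0, 0.002, -1.0]]
force: [1.8, -3.9, 0.8]
gripper_width: 0.0155
grasp_force: 12.0
```

```bash
python3 -m handwheel '[{"x":0,"y":0,"z":0,"turn":0},{"x":0,"y":0,"z":0,"turn":0},{"x":0,"y":0,"z":0,"turn":0},{"x":0,"y":0,"z":-0.01,"turn":0},{"x":0,"y":0,"z":-0.02,"turn":0},{"x":0,"y":-0.02,"z":-0.02,"turn":0},{"x":0,"y":-0.025,"z":0,"turn":-6.92},{"x":0,"y":0,"z":0,"turn":-6.92},{"x":0,"y":0,"z":0,"turn":-6.92},{"x":0,"y":0,"z":0,"turn":-6.92},{"x":0,"y":0,"z":0,"turn":-6.92},{"x":0,"y":0,"z":0,"turn":-6.92}]' 0.5
python3 -m handwheel '[{"x":0,"y":0,"z":0,"turn":-6.92},{"x":0,"y":0,"z":0,"turn":-6.92},{"x":0,"y":0,"z":0,"turn":-6.92},{"x":0,"y":0,"z":0,"turn":-6.92},{"x":0,"y":0,"z":0,"turn":-6.92},{"x":0,"y":0,"z":0,"turn":-6.92},{"x":0,"y":0,"z":0,"turn":-6.92},{"x":0,"y":0,"z":0.02,"turn":0},{"x":0,"y":0,"z":0.02,"turn":0},{"x":0,"y":0,"z":0,"turn":0},{"x":0,"y":0,"z":0,"turn":0}]'
```

```text
time_s: 23.02
eef_pos: [0.5347, 0.1719, 0.1756]
ee_rot: [[-0.676, 0.737, 0.001], [0.737, 0.676, 0.001], [-0.0, 0.001, -1.0]]
force: [0.5, -0.4, -0.4]
gripper_width: 0.022
grasp_force: 0.0
time_s: 23.93
eef_pos: [0.5339, 0.1715, 0.1345]
ee_rot: [[-1.0, -0.01, -0.002], [-0.01, 1.0, -0.0], [0.002, -0.0, -1.0]]
force: [0.9, -0.9, 0.0]
gripper_width: 0.0219
grasp_force: 0.0
```

```bash
python3 -m handwheel '[{"x":0,"y":0,"z":0.02,"turn":0},{"x":0,"y":0,"z":0.015,"turn":0},{"x":0,"y":0,"z":0,"turn":0},{"x":-0.01,"y":0,"z":0,"turn":0},{"x":-0.01,"y":0,"z":0,"turn":0},{"x":-0.008,"y":0,"z":0,"turn":0},{"x":-0.007,"y":0,"z":0,"turn":0},{"x":-0.006,"y":0,"z":0,"turn":0},{"x":-0.005,"y":0,"z":0,"turn":0},{"x":0,"y":0,"z":0,"turn":0}]'
python3 -m handwheel '[{"x":-0.003,"y":0,"z":0,"turn":0},{"x":-0.002,"y":0,"z":0,"turn":0},{"x":-0.002,"y":0,"z":0,"turn":0},{"x":0,"y":0,"z":0,"turn":0},{"x":0,"y":0,"z":0,"turn":0}]'
```

```text
time_s: 24.77
eef_pos: [0.5824, 0.1719, 0.0999]
ee_rot: [[-1.0, -0.01, 0.001], [-0.01, 1.0, 0.0], [-0.001, 0.0, -1.0]]
force: [-0.7, -1.2, -0.2]
gripper_width: 0.0219
grasp_force: 0.0
time_s: 25.18
eef_pos: [0.5847, 0.1719, 0.0991]
ee_rot: [[-1.0, -0.011, -0.006], [-0.011, 1.0, -0.001], [0.006, -0.001, -1.0]]
force: [-6.7, -0.1, 3.7]
gripper_width: 0.0217
grasp_force: 3.1
```

It stopped at 0.5847; I predicted 0.5845. A firmer press, then straight back, up and clear.

```bash
python3 -m handwheel '[{"x":-0.003,"y":0,"z":0,"turn":0},{"x":-0.003,"y":0,"z":0,"turn":0},{"x":0,"y":0,"z":0,"turn":0},{"x":0,"y":0,"z":0,"turn":0}]'
python3 -m handwheel '[{"x":0.008,"y":0,"z":0,"turn":0},{"x":0.01,"y":0,"z":0,"turn":0},{"x":0.02,"y":0,"z":0,"turn":0},{"x":0.03,"y":0,"z":0,"turn":0},{"x":0.03,"y":0,"z":-0.03,"turn":0},{"x":0.02,"y":0,"z":-0.04,"turn":0},{"x":0,"y":0.03,"z":-0.04,"turn":0},{"x":0,"y":0.03,"z":-0.03,"turn":0},{"x":0,"y":0,"z":0,"turn":0},{"x":0,"y":0,"z":0,"turn":0},{"x":0,"y":0,"z":0,"turn":0},{"x":0,"y":0,"z":0,"turn":0}]'
python3 - <<'E'
from h import *
a=[cv2.resize(capture(n)[v:v+84,u:u+56,::-1],(400,600),interpolation=cv2.INTER_CUBIC) for n,u,v in(("side",235,150),("top",187,155))]
cv2.imwrite("pics/c8.png",np.hstack(a))
x0=.7045
for u in(156,110,94,90,60):print(u,(P("side",[x0-u/1e3,.1715,.115])-[235,150])*7.14,(P("top",[x0-u/1e3,.1715,.115])-[187,155])*7.14)
E
```

```text
time_s: 25.52
eef_pos: [0.5848, 0.1718, 0.0983]
ee_rot: [[-1.0, -0.011, -0.016], [-0.011, 1.0, -0.001], [0.016, -0.001, -1.0]]
force: [-18.6, 0.4, 11.5]
gripper_width: 0.0219
grasp_force: 9.2
time_s: 26.52
eef_pos: [0.476, 0.2242, 0.2276]
ee_rot: [[-1.0, -0.01, -0.003], [-0.01, 1.0, -0.001], [0.003, -0.001, -1.0]]
force: [-1.2, 0.0, -0.1]
gripper_width: 0.0223
grasp_force: 0.0
156 [ 15.83440589 338.17499024] [199.4100611  533.22709008]
110 [120.33755564 317.37460952] [201.53177488 419.09366198]
94 [155.62818845 310.35033704] [202.26604219 379.59519359]
90 [164.36814095 308.61073073] [202.44931062 369.73662825]
60 [228.88765711 295.76872067] [203.82003468 296.00121843]
```

View pics/c8.png

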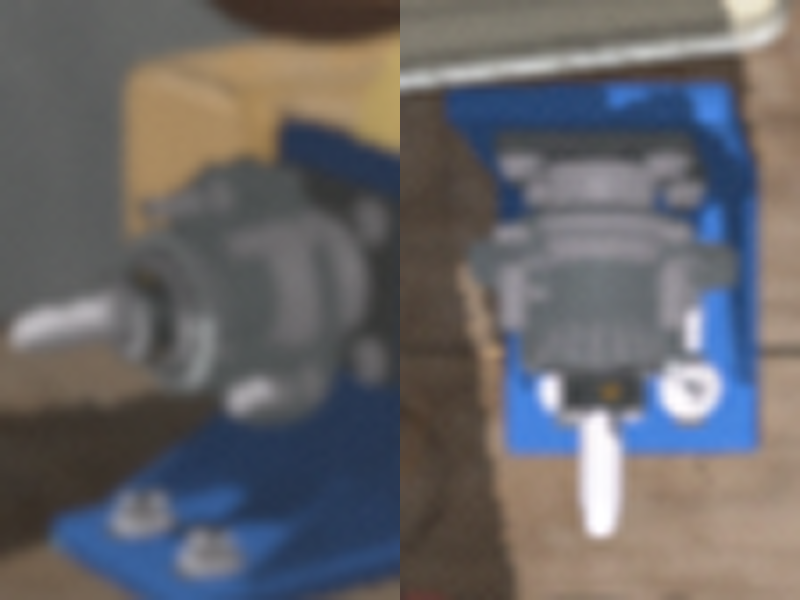

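The hub is level and centred with the bearing in its mouth. In the top view the hub front is at y=370 (predicted 370). The collar sits flat against the bearing (front edge at about 412) and the tip is at 535 (predicted 533). Handing in.

```bash
python3 -c "from bench import *;print(hand_in())"
```

```text
the job is handed in; nothing more can be done
None
```

I handed the job in at about 27 s: the bearing is home in the hub, the hub is back and central on the axle, and the collar is flat against the bearing; the arm went nowhere near the tin, bottle or bulb, and the hand-in gave no verdict.

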